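# Lay out the parts of a dismantled hair dryer on their outlined mats

## Task

The hair dryer has been taken apart: set each of its four parts (air nozzle, motor, rear grille cap, switch block) upright on the round white mat whose drawn outline matches it, wholly inside that outline, and turned to agree with it where the outline is not a plain circle. Let go of everything, and leave the screwdriver and the jar of screws where they are.

Things in the scene. Friction and masses are not known exactly. Their poses are not given: they have to be found in the camera images.
- nozzle_mid (a point): black plastic air nozzle of a hair dryer, loose, about 50 g, standing on its round collar (44 mm across, lowest 16 mm) with its flat mouth upward: the mouth is 64 mm long along its x, 16 mm thick along its y, and fills the heights 26 to 52 mm above its foot. Point: centre, 26 mm above the foot (total height 52 mm). z up when upright. Pinch the mouth across its 16 mm (along y).
- motor_mid (a point): small steel electric motor, loose, about 120 g, a bright upright round can 34 mm across and 34 mm high with a 4 mm shaft and 12 mm brass bush on top (42 mm high with the shaft). Point: centre of the can, 17 mm above its foot. z up along the shaft.
- cap_mid (a point): black plastic rear grille cap, loose, about 40 g, a flat disc 56 mm across and 16 mm high with grey rings on its top. Point: centre, 8 mm above its underside. z up.
- switch_mid (a point): black rectangular switch block, loose, about 50 g, 46 mm long (x) by 26 mm wide (y) by 18 mm high, with a steel plate and a 5 mm high grey slide knob on top and brass tags at one end. Point: centre of the block, 9 mm above its underside. z up.
- nozzle_mat_top (a point): round white mat, 100 mm across, 3 mm thick, fixed flat on the bench (turned at random), bearing one black 3 mm wide outline: an 80 by 32 mm bar crossing a 60 mm circle (inner sizes; the nozzle's shape with 8 mm to spare all round). Point: centre of the outline on the mat's top (3 mm above the bench); x along the bar. Goes with the nozzle, mouth along the bar, either way round.
- motor_mat_top (a point): round white mat, 100 mm across, 3 mm thick, fixed flat on the bench (turned at random), bearing one black 3 mm wide outline: a 50 mm circle (inner diameter; 8 mm to spare round the motor). Point: centre of the outline on the mat's top, 3 mm above the bench. Goes with the motor.
- cap_mat_top (a point): round white mat, 100 mm across, 3 mm thick, fixed flat on the bench (turned at random), bearing one black 3 mm wide outline: a 72 mm circle (inner diameter; 8 mm to spare round the cap). Point: centre of the outline on the mat's top, 3 mm above the bench. Goes with the grille cap.
- switch_mat_top (a point): round white mat, 100 mm across, 3 mm thick, fixed flat on the bench (turned at random), bearing one black 3 mm wide outline: a 62 by 42 mm rectangle (inner sizes; 8 mm to spare all round). Point: centre of the outline on the mat's top, 3 mm above the bench; x along the rectangle's long side. Goes with the switch block, long side along the rectangle's, either way round.
- jar_mid (a point): amber glass screw jar with a steel lid, loose, 54 mm across and 46 mm high; bystander. Point: centre, 23 mm above the bench.
- screwdriver: screwdriver 180 mm long lying crosswise on the bench beyond the parts, loose, handle 26 mm thick; bystander. Origin at mid-length on its underside; x along it, towards the tip.
Mind the look-alikes: they are no part of the job. Leave any pink or red look-alike of the part that bears nozzle_mid alone. Leave any purple look-alike of the part that bears switch_mid alone.

How it is judged:
By the outcome, as a careful person would: the job done as asked, in the order asked, and still so for the second after the job is handed in, with the robot touching nothing.
It also fails if it takes over 112 s, if anything falls off the work surface, if the arm or the gripper's body presses on something with over 40 N, if the wrist force passes 120 N, or if a joint passes its speed limit or range.

## Robot

A 7-joint arm with a two-finger parallel gripper is mounted at the origin on the work surface. World frame = base frame: x ahead of the robot, y to its left, z up, the work surface at z = 0. Lengths are in m, angles in rad, forces in N, time in s.
With the tool pointing down it reaches from about 0.4 to 0.9 m from the base axis. Payload 5.5 kg.
Tool frame: the origin (TCP) lies at the very end of the fingers, on their centre line; the grasp point (between the pads) lies env.grip_depth behind it (env.grip_depth is the distance from the TCP to the grasp point, in m); z points along the fingers, y is the line along which they close (so a half turn about z gives the same grasp; the last joint's range is limited). The gripper opens to 92 mm and grips with 3 to 60 N. Pads are 19 mm wide; open, the fingers measure 130 mm over their backs; the gripper's body (75 mm by 190 mm) begins 47 mm behind the grasp point.
Start: joints at [-1.007, 0.501, -0.427, 1.55, 0.221, 1.138, -0.21], TCP at [0.193, 0.621, 0.227] pointing down, gripper open.
Joint ranges: [-2.88, 2.88], [-0.31, 2.03], [-1.54, 1.56], [0.2, 2.42], [-1.41, 4.55], [0.19, 2.02], [-2.57, 2.57]. Speed limits (rad/s): [2.57, 2.57, 3.14, 3.14, 3.14, 3.14, 3.14].

## Interface

Orientations are given as a 3x3 rotation matrix whose columns are the frame's x, y, z axes.
In Python, from rig import env gives the robot as it stands. The module is installed in compiled form; this text tells all that it offers.
- The arm moves only by the tool move_arm, never from a script. Its argument "commands" is a list of rows, each an object with "angular": the turn, a rotation vector about the tool's x, y, z scaled (see below), a list of three; "travel": the shift along the tool's x, y, z scaled (see below), a list of three; "grip": the opening, from 0 (shut) to 1 (fully open). In form: [{"angular": [wx, wy, wz], "travel": [tx, ty, tz], "grip": grip}, ...]. A call has 1 to 8 rows; each row is the pose to reach, as a shift and turn from the pose commanded when the call began, along the tool's axes at that moment; what a row does not reach only later rows make up. The controller multiplies each number of a shift by 200 mm and each number of a turn by pi/2 rad. A row lasts 1/12 s, in which the tool goes at most 41.7 mm and 7.16 degrees, less where a joint would pass 70% of its speed; a pose out of reach is approached as far as the arm can. A call with a number of a shift or a turn outside -1 to 1 is refused whole. A call with a gripper value outside its range is refused whole. The fingers move at their own pace and stop on an object; "squeeze" is the grip in N (left out, the last holds). Time passes only in rows, so rows that repeat a pose let the fingers close. It gives the time, the measured TCP pose, the force, the opening and the grip force at its end, in the units of the state.
- env.sense(): the state, without advancing time (a new reading comes with each control period).
- env.snapshot(name): name is "scene" or "top"; returns the picture (420x560x3 uint8, red, green, blue); there is no depth.
- env.camera_params(name): a dict with "K" (3x3 intrinsics, pixels), "rvec" (rotation vector, rad) and "tvec" (3), from world to camera coordinates, as OpenCV has them. Camera axes: x right, y down, z forward; pixel columns grow to the right and rows downward; lengths in m; the calibration is good to about 2 mm. A picture is of the moment at which its call begins. camera_params takes no time and is no camera call.
- env.finish_job(): hands the job in; it is judged then, once.
The state is a dict: "t": time; "qpos": joint angles; "dq": joint speeds; "joint_efforts": joint torques, N m; "eef_pos": TCP position; "orientation": TCP orientation; "wrist_force": force on the tool from outside, world axes, zero at the start; "ft_torque": the same for the moment, N m; "opening": finger opening in m; "gripper_force": force on a finger pad.
Only numpy, scipy, OpenCV 4.12 (cv2) and the standard library are available. Lean on these libraries where they do the work, as an engineer would, in place of code of your own. Each camera call takes 0.05 s, during which the arm holds its last target. There are 200 camera calls.

## Working session

There is one attempt and no reset: what is moved stays moved. The work goes in short steps, Python scripts to look and compute and a tool call to move; the robot and the scene stay as the last step left them, time stands still between calls to the robot, and variables do not carry over. Pictures are saved under pics/ and viewed, at most 14 in all, crops included, and the job is handed in when it is done.

Besides the shell and the picture viewer there is one more tool, called by a JSON object that holds its "api" and its "payload". move_arm: Moves the arm, as the interface text tells. Its arguments: {"type":"object","properties":{"commands":{"type":"array","items":{"type":"object","properties":{"angular":{"type":"array","items":{"type":"number","minimum":-1,"maximum":1}},"travel":{"type":"array","items":{"type":"number","minimum":-1,"maximum":1}},"grip":{"type":"number"}}}},"squeeze":{"type":"number"}},"required":["commands"]}

```bash
mkdir -p pics; python3 - <<'E'
from rig import env
import cv2,numpy as np
for n in("scene","top"):
    im=env.snapshot(n); np.save(n+"0.npy",im); cv2.imwrite(f"pics/{n}0.png",im[:,:,::-1])
    p=env.camera_params(n); print(n,p); R=cv2.Rodrigues(np.array(p["rvec"]))[0]; print(-R.T@np.array(p["tvec"]).ravel())
s=env.sense();print(s,env.grip_depth)
E
```

```text
scene {'K': array([[518.71561296,   0.        , 279.12046331],
       [  0.        , 518.71561296, 219.83755821],
       [  0.        ,   0.        ,   1.        ]]), 'rvec': array([ 0.70674181,  2.62409715, -1.07587365]), 'tvec': array([ 0.46397356, -0.10730848,  1.40147265])}
[0.95635185 0.67177874 0.90830427]
top {'K': array([[391.00227424,   0.        , 278.68440609],
       [  0.        , 391.00227424, 209.59131892],
       [  0.        ,   0.        ,   1.        ]]), 'rvec': array([ 2.12259966, -2.15118334,  0.15145591]), 'tvec': array([0.00141447, 0.50576492, 0.99268892])}
[ 0.34890534 -0.01572327  1.05794578]
{'t': 0.1, 'qpos': array([-1.00678824,  0.50178618, -0.42680171,  1.55132053,  0.22077304,
        1.13828934, -0.21032411]), 'dq': array([ 0.0005455 , -0.00239165,  0.00020948, -0.00261649, -0.00095071,
       -0.00020993, -0.00013522]), 'joint_efforts': array([-1.12002360e-02, -5.67870784e+01, -5.83888158e+00, -2.79910469e+01,
       -6.91261142e-02,  2.40176154e-02,  1.70309420e-05]), 'eef_pos': array([0.19243681, 0.62021084, 0.22577179]), 'orientation': array([[-9.55098190e-01,  2.96288834e-01, -6.11434214e-04],
       [ 2.96289450e-01,  9.55096774e-01, -1.64779349e-03],
       [ 9.57560334e-05, -1.75496609e-03, -9.99998455e-01]]), 'wrist_force': array([ 0.32872332,  1.61926728, -1.08883142]), 'ft_torque': array([ 0.03598208,  0.00934047, -0.0176995 ]), 'gripper_force': 0.0, 'opening': 0.0920394831769673} 0.0188
```

View pics/scene0.png

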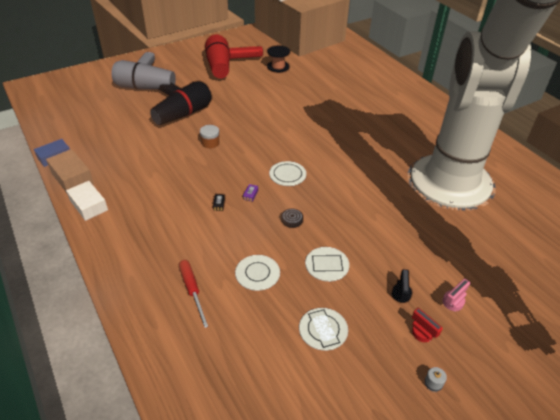

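View pics/top0.png

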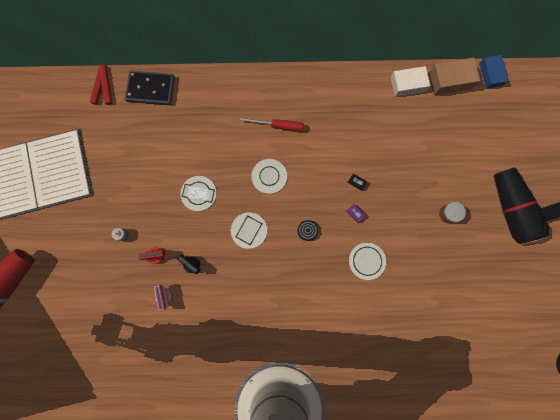

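The top view shows four mats: nozzle (198,193), motor (269,176), cap (367,261) and switch (249,230). The cap is at (307,230), the motor at (119,234) and the jar at (455,212).

Nozzle candidates are black (190,264), red (152,256) and pink (163,297). Black fits, because the red and pink ones are excluded. Switch candidates are black (357,182) and purple (357,213), and black fits there too. I'll confirm both in an enlarged crop.

```bash
cat > h.py <<'E'
import numpy as np,cv2
from rig import env
def cam(n):
    p=env.camera_params(n);return p["K"],cv2.Rodrigues(np.array(p["rvec"]))[0],np.array(p["tvec"]).ravel()
def ray(n,uv,z):
    "pixels (N,2) -> world xy on plane z"
    K,R,t=cam(n);uv=np.atleast_2d(uv).astype(float);c=-R.T@t
    d=np.c_[uv,np.ones(len(uv))]@np.linalg.inv(K).T@R
    return c[:2]+d[:,:2]*((z-c[2])/d[:,2])[:,None]
def pix(n,P):
    K,R,t=cam(n);q=(np.atleast_2d(P)@R.T+t)@K.T;return q[:,:2]/q[:,2:]
def crop(im,u,v,r,s):
    return cv2.resize(im[v-r:v+r,u-r:u+r],(s,s),interpolation=cv2.INTER_CUBIC)
E
python3 - <<'E'
from h import *
T=np.load("top0.npy");S=np.load("scene0.npy")
r1=[crop(T,*a,265) for a in((190,264,24),(357,195,30),(119,234,20))]
r2=[crop(S,*a,265) for a in((403,285,26),(232,197,32),(436,379,20))]
cv2.imwrite("pics/c1.png",np.vstack([np.hstack(r1),np.hstack(r2)])[:,:,::-1])
# mats: white blobs
hsv=cv2.cvtColor(T,cv2.COLOR_RGB2HSV)
for nm,(u,v) in dict(noz=(198,193),mot=(269,176),cap=(367,261),sw=(249,230)).items():
    r=26; g=T[v-r:v+r,u-r:u+r]; h=hsv[v-r:v+r,u-r:u+r]
    wood=((h[...,1]<110)).astype(np.uint8)
    n,l,st,c=cv2.connectedComponentsWithStats(wood); i=l[r-12:r+12,r-12:r+12]; k=np.bincount(i[i>0]).argmax()
    cn=max(cv2.findContours((l==k).astype(np.uint8),0,1)[0],key=cv2.contourArea)
    w=ray("top",cn[:,0]+[u-r,v-r],.003); (x,y),R=cv2.minEnclosingCircle((w*1000).astype(np.float32))
    e=cv2.fitEllipse((w*1000).astype(np.float32)); print(nm,x,y,R,e)
E
```

```text
noz 560.844970703125 216.403564453125 51.697078704833984 ((560.7640991210938, 216.31739807128906), (98.93087005615234, 100.64717864990234), 169.8917999267578)
mot 606.5699462890625 20.43756103515625 51.280296325683594 ((606.4782104492188, 20.459095001220703), (98.59318542480469, 100.4317398071289), 170.93861389160156)
cap 369.81304931640625 -239.35162353515625 50.97179412841797 ((369.9281005859375, -239.44369506835938), (98.70899963378906, 99.81305694580078), 171.66738891601562)
sw 455.90960693359375 77.15730285644531 51.08575439453125 ((456.6292419433594, 77.0937271118164), (98.73886108398438, 100.2723159790039), 179.7744140625)
```

View pics/c1.png

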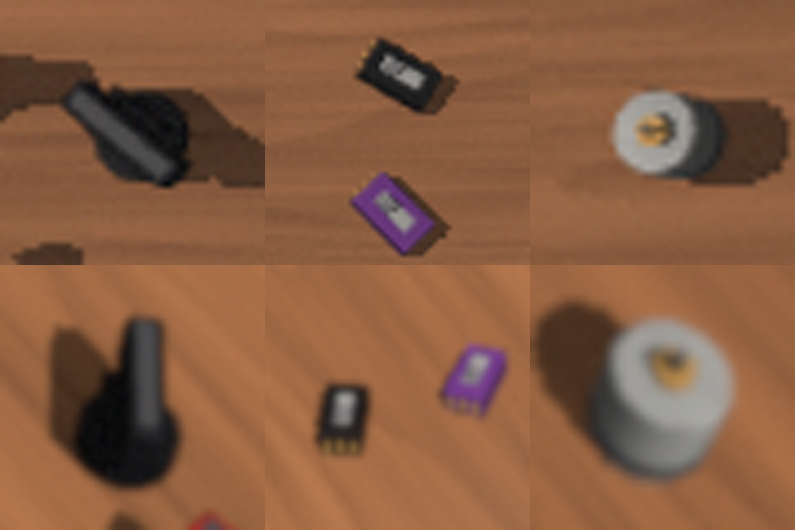

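The crop confirms the black nozzle (190,264), the black switch (357,182) and the steel motor (119,234) as the parts to move. Next I'll measure the outlines and the parts.

```bash
cat > m.py <<'E'
from h import *
mm=lambda w:(w*1000).astype(np.float32)
def outline(im,n,u,v,r):
    "dark pixels near the mat centre, centred and turned on the mat plane"
    g=cv2.cvtColor(im,cv2.COLOR_RGB2GRAY); S=4
    c=cv2.resize(g[v-r:v+r,u-r:u+r],None,fx=S,fy=S,interpolation=cv2.INTER_LINEAR)
    m=(c<125).astype(np.uint8)
    k=max(cv2.findContours(m,0,1)[0],key=cv2.contourArea)[:,0]
    return mm(ray(n,(k+.5)/S-.5+[u-r,v-r],.003))
def blob(im,n,u,v,r,f,z):
    S=4;c=cv2.resize(im[v-r:v+r,u-r:u+r],None,fx=S,fy=S,interpolation=cv2.INTER_LINEAR)
    m=f(c.astype(int),cv2.cvtColor(c,cv2.COLOR_RGB2HSV).astype(int)).astype(np.uint8)
    k=max(cv2.findContours(m,0,1)[0],key=cv2.contourArea)
    return mm(ray(n,(k[:,0]+.5)/S-.5+[u-r,v-r],z))
def show(nm,w):
    (c,s,a)=cv2.minAreaRect(w)
    if s[0]<s[1]: a+=90;s=s[::-1]
    print(nm,"rect",np.round(c,1),np.round(s,1),"long axis deg",round((a+90)%180-90,1),"circ",np.round(cv2.minEnclosingCircle(w)[0],1),round(cv2.minEnclosingCircle(w)[1],1),"ell",np.round(np.r_[cv2.fitEllipse(w)[0],cv2.fitEllipse(w)[1]],1))
E
python3 - <<'E'
from m import *
T=np.load("top0.npy");S=np.load("scene0.npy")
for nm,t,s in (("nozmat",(198,193,18),(324,328,20)),("motmat",(269,176,14),(258,272,15)),("capmat",(367,261,17),(288,173,16)),("swmat",(249,230,17),(327,264,18))):
    show(nm+" top",outline(T,"top",*t)); show(nm+" scn",outline(S,"scene",*s))
gray=lambda c,h:(h[...,1]<60)&(h[...,2]>110)
dark=lambda c,h:(c.sum(-1)<130)
show("mot top",blob(T,"top",119,234,16,gray,.034))
bk=lambda c,h:(h[...,1]<90)
show("sw top",blob(T,"top",357,182,12,bk,.018));show("sw scn",blob(S,"scene",219,201,12,bk,.018))
show("cap top",blob(T,"top",307,230,15,bk,.016));show("cap scn",blob(S,"scene",292,218,16,bk,.016))
ng=lambda c,h:(h[...,1]<90)&(h[...,2]>48)
show("noz top",blob(T,"top",190,264,16,ng,.052));show("noz scn",blob(S,"scene",403,282,20,ng,.052))
show("jar top",blob(T,"top",455,212,14,gray,.046))
d=np.hstack([crop(T,198,193,22,265),crop(T,249,230,22,265),crop(T,190,264,18,265)])
for P in((198,193),):pass
cv2.imwrite("pics/c2.png",d[:,:,::-1])
E
```

```text
nozmat top rect [561.2 216.9] [87.3 66.2] long axis deg 78.1 circ [561.3 217. ] 46.1 ell [561.3 216.9  62.4  89.4]
nozmat scn rect [512.6 199.8] [22.8 20.2] long axis deg -29.8 circ [512.  198.9] 14.5 ell [508.  198.4  16.1  26.7]
motmat top rect [606.7  20.6] [56.5 55.7] long axis deg 13.8 circ [607.1  20.7] 28.6 ell [606.9  20.9  55.   55.9]Traceback (most recent call last):
  File "<stdin>", line 4, in <module>
  File "m.py", line 8, in outline
    k=max(cv2.findContours(m,0,1)[0],key=cv2.contourArea)[:,0]
      ~~~^^^^^^^^^^^^^^^^^^^^^^^^^^^^^^^^^^^^^^^^^^^^^^^^
ValueError: max() iterable argument is empty
```

```bash
python3 - <<'E'
from m import *
T=np.load("top0.npy");S=np.load("scene0.npy")
for nm,t in (("nozmat",(198,193,18)),("motmat",(269,176,14)),("capmat",(367,261,17)),("swmat",(249,230,17))):
    show(nm,outline(T,"top",*t))
gray=lambda c,h:(h[...,1]<60)&(h[...,2]>110)
bk=lambda c,h:(h[...,1]<100)
ng=lambda c,h:(h[...,1]<90)&(h[...,2]>48)
for a in (("mot top",T,"top",119,234,16,gray,.034),("mot scn",S,"scene",436,376,16,gray,.034),("sw top",T,"top",357,182,12,bk,.018),("sw scn",S,"scene",219,201,12,bk,.018),
 ("cap top",T,"top",307,230,15,bk,.016),("cap scn",S,"scene",292,218,16,bk,.016),
 ("noz top",T,"top",190,264,16,ng,.052),("noz scn",S,"scene",403,282,20,ng,.052),("jar",T,"top",455,212,14,gray,.046)):
    try: show(a[0],blob(*a[1:]))
    except Exception as e: print(a[0],str(e)[:50])
print("HSV nozzle rows");h=cv2.cvtColor(T,cv2.COLOR_RGB2HSV)
for r in range(253,274,2): print(" ".join("%d/%d"%tuple(h[r,c,1:]) for c in range(176,204,2)))
E
```

```text
nozmat rect [561.2 216.9] [87.3 66.2] long axis deg 78.1 circ [561.3 217. ] 46.1 ell [561.3 216.9  62.4  89.4]
motmat rect [606.7  20.6] [56.5 55.7] long axis deg 13.8 circ [607.1  20.7] 28.6 ell [606.9  20.9  55.   55.9]
capmat rect [ 370.2 -239.3] [78.3 75.9] long axis deg -2.4 circ [ 369.9 -239.5] 39.5 ell [ 370.  -239.3   77.    77.5]
swmat rect [456.9  77.5] [69.  49.1] long axis deg -29.0 circ [457.1  77.1] 40.6 ell [457.1  77.5  54.8  81.5]
mot top rect [448.4 421.4] [31.7 31.3] long axis deg -0.8 circ [448.9 421. ] 16.6 ell [448.9 421.4  31.   32. ]
mot scn rect [453.3 427.2] [44.  32.4] long axis deg 68.1 circ [454.5 427. ] 22.7 ell [454.  425.1  30.7  44.6]
sw top rect [ 582.5 -219.5] [45.  28.7] long axis deg 57.3 circ [ 581.9 -219.3] 24.7 ell [ 582.4 -219.3   31.    52.2]
sw scn rect [ 587.3 -217.8] [45.4 23.4] long axis deg 57.4 circ [ 587.8 -217.7] 23.4 ell [ 587.7 -217.5   25.2   50.1]
cap top rect [452.7 -81.4] [54.1 53.7] long axis deg 88.9 circ [453.  -81.5] 27.8 ell [452.6 -81.6  53.6  54.4]
cap scn rect [457.8 -77.2] [60.8 50.9] long axis deg 59.2 circ [456.9 -76.
[... 735 characters left out ...]
/21 61/25 18/14 40/19 19/27 99/44 128/68 124/70
137/138 139/136 41/50 7/76 10/77 13/58 10/26 38/20 20/26 49/21 9/28 35/22 133/67 133/73
139/139 138/139 139/134 27/38 12/66 3/75 3/75 35/29 54/19 33/23 73/14 43/24 109/56 120/72
136/124 137/123 138/124 125/108 8/33 4/58 3/76 10/77 7/37 67/19 11/24 10/26 121/63 126/69
141/136 138/137 140/137 141/136 36/43 26/30 5/51 10/78 7/75 6/46 27/19 30/17 131/68 133/73
137/132 137/132 141/132 137/134 118/95 6/40 23/33 13/39 3/73 3/76 0/56 32/16 122/44 127/76
141/134 141/134 143/134 138/135 138/133 118/93 6/40 16/31 13/38 7/71 12/41 51/20 127/70 126/77
140/133 137/136 140/135 137/134 138/133 138/133 141/130 137/128 135/128 98/65 48/16 138/120 137/128 137/128
```

```bash
cat > g.py <<'E'
# g.py x y z phi(deg): travel/angular numbers from the present pose (tool down, tool x at phi)
import sys,numpy as np
from rig import env
from scipy.spatial.transform import Rotation as Rn
def go(x,y,z,phi):
    s=env.sense();R=s["orientation"];f=np.radians(phi)
    G=np.c_[[np.cos(f),np.sin(f),0],[np.sin(f),-np.cos(f),0],[0,0,-1]]
    t=R.T@(np.array([x,y,z])-s["eef_pos"])/.2; a=Rn.from_matrix(R.T@G).as_rotvec()/(np.pi/2)
    print("pos",np.round(s["eef_pos"],4),"phi %.1f"%np.degrees(np.arctan2(R[1,0],R[0,0])),"q7 %.2f"%s["qpos"][6],"t %.2f"%s["t"],"-> travel",np.round(t,3),"angular",np.round(a,3),"rows>=%.1f/%.1f"%(np.linalg.norm(t)*200/41.7,np.linalg.norm(a)*90/7.16))
if __name__=="__main__": go(*map(float,sys.argv[1:]))
E
python3 - <<'E'
from m import *
T=np.load("top0.npy");S=np.load("scene0.npy")
for v in(44,52,60): show("noz%d"%v,blob(T,"top",190,264,16,lambda c,h:(h[...,1]<70)&(h[...,2]>v)&(h[...,2]<100),.052))
for v in(50,60):show("noz scn",blob(S,"scene",403,282,20,lambda c,h:(h[...,1]<70)&(h[...,2]>v),.052))
E
python3 g.py .3655 .2315 .12 50
```

```text
noz44 rect [363.6 233.4] [59.5 19.3] long axis deg 50.6 circ [367.3 230.4] 29.9 ell [363.5 230.3  19.1  60.3]
noz52 rect [366.6 231.4] [58.3 10.8] long axis deg 51.5 circ [368.3 230.1] 29.2 ell [368.5 233.1   9.9  75.6]
noz60 rect [366.6 230.3] [55.5  8. ] long axis deg 50.9 circ [367.3 229.7] 27.8 ell [367.  230.7   7.8  74.6]
noz scn rect [367.7 230.4] [56.4 10.9] long axis deg 52.9 circ [367.5 230.7] 28.3 ell [367.3 229.6  10.1  72.7]
noz scn rect [367. 230.] [54.9 10.2] long axis deg 53.1 circ [366.9 230.1] 27.5 ell [365.7 228.1   9.   70.2]
pos [0.1924 0.6202 0.2258] phi 162.8 q7 -0.21 t 0.10 -> travel [-1.402 -1.599  0.532] angular [-1.000e-03  1.000e-03  1.253e+00] rows>=10.5/15.7
```

{"api": "move_arm", "payload": {"commands": [{"travel":[-0.7,-0.8,0.2],"angular":[0,0,0.6],"grip":0.6},{"travel":[-0.7,-0.8,0.2],"angular":[0,0,0.6],"grip":0.6},{"travel":[-0.7,-0.8,0.2],"angular":[0,0,0.6],"grip":0.6},{"travel":[-0.7,-0.8,0.2],"angular":[0,0,0.6],"grip":0.6},{"travel":[-0.7,-0.8,0.2],"angular":[0,0,0.6],"grip":0.6},{"travel":[-0.7,-0.8,0.2],"angular":[0,0,0.6],"grip":0.6},{"travel":[-0.7,-0.8,0.2],"angular":[0,0,0.6],"grip":0.6},{"travel":[-0.7,-0.8,0.2],"angular":[0,0,0.6],"grip":0.6}]}}

```text
t: 0.77
eef_pos: [0.2796, 0.4248, 0.1863]
orientation: [[-0.313, 0.95, -0.0], [0.95, 0.313, -0.001], [-0.001, -0.001, -1.0]]
wrist_force: [-0.3, 0.7, 0.0]
opening: 0.0552
gripper_force: 0.0
```

```bash
python3 g.py .367 .2305 .10 52
```

```text
pos [0.2796 0.4248 0.1863] phi 108.2 q7 -0.79 t 0.77 -> travel [-1.059  0.111  0.433] angular [-0.     0.001  0.625] rows>=5.5/7.9
```

{"api": "move_arm", "payload": {"commands": [{"travel":[-1,0.11,0.4],"angular":[0,0,0.62],"grip":0.6},{"travel":[-1,0.11,0.4],"angular":[0,0,0.62],"grip":0.6},{"travel":[-1,0.11,0.4],"angular":[0,0,0.62],"grip":0.6},{"travel":[-1,0.11,0.4],"angular":[0,0,0.62],"grip":0.6},{"travel":[-1,0.11,0.4],"angular":[0,0,0.62],"grip":0.6},{"travel":[-1,0.11,0.4],"angular":[0,0,0.62],"grip":0.6},{"travel":[-1,0.11,0.4],"angular":[0,0,0.62],"grip":0.6},{"travel":[-1,0.11,0.4],"angular":[0,0,0.62],"grip":0.6}]}}

```text
t: 1.43
eef_pos: [0.3641, 0.2425, 0.1061]
orientation: [[0.61, 0.793, -0.001], [0.793, -0.61, -0.001], [-0.002, -0.0, -1.0]]
wrist_force: [0.5, 1.0, -0.3]
opening: 0.0552
gripper_force: 0.0
```

```bash
python3 g.py .367 .2305 .029 52
```

```text
pos [0.3641 0.2425 0.1061] phi 52.4 q7 -1.29 t 1.43 -> travel [-0.038  0.048  0.385] angular [-0.     0.001  0.005] rows>=1.9/0.1
```

Align first, then go down, then close.

{"api": "move_arm", "payload": {"commands": [{"travel":[-0.038,0.048,0.1],"angular":[0,0,0],"grip":0.6},{"travel":[-0.038,0.048,0.25],"angular":[0,0,0],"grip":0.6},{"travel":[-0.038,0.048,0.385],"angular":[0,0,0],"grip":0.6},{"travel":[-0.038,0.048,0.385],"angular":[0,0,0],"grip":0.6},{"travel":[-0.038,0.048,0.385],"angular":[0,0,0],"grip":0.6},{"travel":[-0.038,0.048,0.385],"angular":[0,0,0],"grip":0.0},{"travel":[-0.038,0.048,0.385],"angular":[0,0,0],"grip":0.0},{"travel":[-0.038,0.048,0.385],"angular":[0,0,0],"grip":0.0}], "squeeze": 15}}

```text
t: 2.1
eef_pos: [0.3682, 0.2333, 0.0312]
orientation: [[0.602, 0.798, 0.002], [0.798, -0.602, 0.002], [0.003, 0.001, -1.0]]
wrist_force: [0.3, -0.5, 0.2]
opening: 0.0395
gripper_force: 0.0
```

{"api": "move_arm", "payload": {"commands": [{"grip":0.0},{"grip":0.0},{"grip":0.0},{"travel":[0,0,-0.1],"grip":0.0},{"travel":[0,0,-0.3],"grip":0.0},{"travel":[0,0,-0.45],"grip":0.0},{"travel":[0,0,-0.45],"grip":0.0}]}}

```text
$.commands[0]: bad value
```

```bash
python3 g.py .5612 .2169 .10 78.1; python3 -c "
from h import *
T=env.snapshot('top');S=env.snapshot('scene')
cv2.imwrite('pics/a1.png',np.hstack([crop(T,190,250,50,400),crop(S,400,280,60,400)])[:,:,::-1])"
```

```text
pos [0.3682 0.2333 0.0312] phi 53.0 q7 -1.24 t 2.10 -> travel [ 0.517  0.82  -0.342] angular [ 0.001 -0.002 -0.279] rows>=4.9/3.5
```

View pics/a1.png

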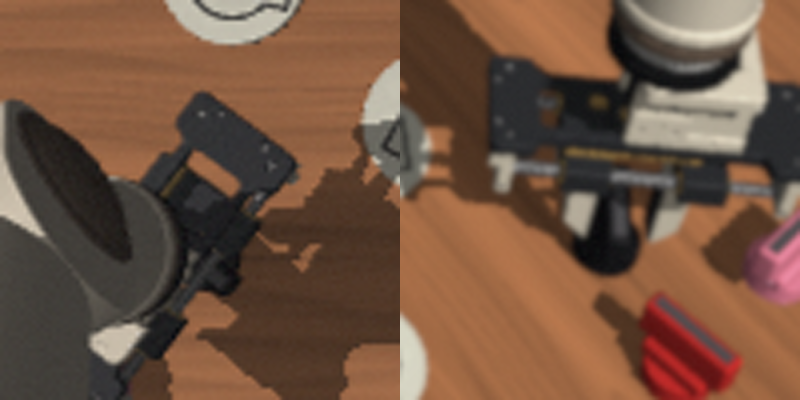

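The pads straddle the nozzle (scene crop around 605,215), still open. Each row needs all its fields, so I'll close and lift with complete rows.

{"api": "move_arm", "payload": {"commands": [{"travel":[0,0,0],"angular":[0,0,0],"grip":0},{"travel":[0,0,0],"angular":[0,0,0],"grip":0},{"travel":[0,0,0],"angular":[0,0,0],"grip":0},{"travel":[0,0,0],"angular":[0,0,0],"grip":0},{"travel":[0,0,0],"angular":[0,0,0],"grip":0},{"travel":[0,0,-0.15],"angular":[0,0,0],"grip":0},{"travel":[0,0,-0.35],"angular":[0,0,0],"grip":0},{"travel":[0,0,-0.4],"angular":[0,0,0],"grip":0}]}}

```text
t: 2.87
eef_pos: [0.369, 0.2336, 0.1134]
orientation: [[0.602, 0.798, 0.004], [0.798, -0.602, 0.003], [0.005, 0.001, -1.0]]
wrist_force: [1.0, -0.1, -0.3]
opening: 0.0161
gripper_force: 15.0
```

```bash
python3 g.py .5612 .2169 .10 78.1
```

```text
pos [0.369  0.2336 0.1134] phi 53.0 q7 -1.25 t 2.87 -> travel [0.512 0.817 0.07 ] angular [ 0.001 -0.003 -0.279] rows>=4.6/3.5
```

{"api": "move_arm", "payload": {"commands": [{"travel":[0.53,0.816,0],"angular":[0,0,-0.28],"grip":0},{"travel":[0.53,0.816,0],"angular":[0,0,-0.28],"grip":0},{"travel":[0.53,0.816,0],"angular":[0,0,-0.28],"grip":0},{"travel":[0.53,0.816,0],"angular":[0,0,-0.28],"grip":0},{"travel":[0.53,0.816,0],"angular":[0,0,-0.28],"grip":0},{"travel":[0.53,0.816,0],"angular":[0,0,-0.28],"grip":0},{"travel":[0.53,0.816,0],"angular":[0,0,-0.28],"grip":0}]}}

```text
t: 3.45
eef_pos: [0.5622, 0.2175, 0.1088]
orientation: [[0.208, 0.978, -0.001], [0.978, -0.208, -0.001], [-0.001, -0.001, -1.0]]
wrist_force: [-1.4, 0.5, -1.3]
opening: 0.0157
gripper_force: 15.0
```

```bash
python3 g.py .5618 .2197 .034 78.1;  python3 -c "
from h import *
T=env.snapshot('top');S=env.snapshot('scene')
cv2.imwrite('pics/a2.png',np.hstack([crop(T,198,193,40,400),crop(S,324,310,50,400)])[:,:,::-1])"
```

```text
pos [0.5622 0.2175 0.1088] phi 78.0 q7 -0.62 t 3.45 -> travel [ 0.011 -0.004  0.374] angular [-0.     0.001 -0.001] rows>=1.8/0.0
```

View pics/a2.png

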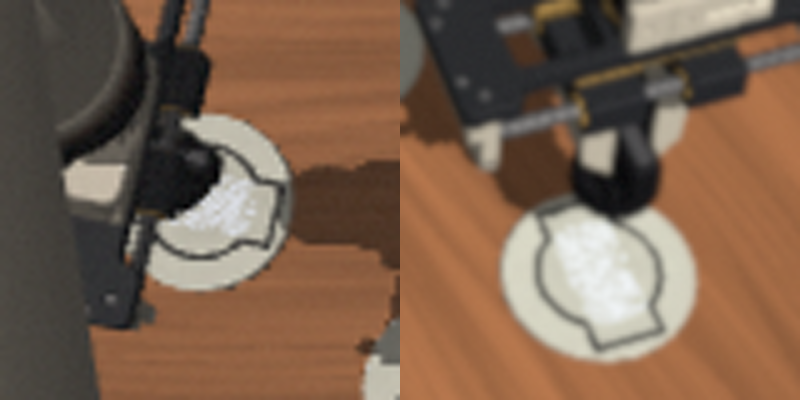

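A white glittering patch lies inside the nozzle mat's outline. I'll check what it is before setting the nozzle down.

```bash
python3 - <<'E'
from m import *
T=np.load("top0.npy");S=np.load("scene0.npy")
f=lambda c,h:(h[...,2]>215)&(h[...,1]<22)
for z in(.003,.02):
  for n,im,u,v in(("top",T,198,193),("scene",S,324,328)): 
    try: show(f"{n} z{z}",blob(im,n,u,v,20,f,z))
    except Exception as e: print(e)
E=[crop(T,198,193,24,400),crop(S,324,328,28,400)]
cv2.imwrite("pics/a3.png",np.hstack(E)[:,:,::-1])
E
```

```text
top z0.003 rect [559.3 198.9] [5.9 2.1] long axis deg -36.1 circ [559.7 199.4] 3.0 ell [559.5 198.7   2.1   6.4]
scene z0.003 rect [562.1 216.2] [62.7 34.8] long axis deg 77.7 circ [561.6 216.3] 31.6 ell [562.1 216.   34.9  68.6]
top z0.02 rect [555.9 195.4] [5.8 2.1] long axis deg -36.1 circ [556.3 196. ] 2.9 ell [556.1 195.3   2.    6.3]
scene z0.02 rect [569.5 224.7] [61.5 34.2] long axis deg 77.7 circ [569.  224.8] 31.0 ell [569.5 224.6  34.2  67.3]
```

View pics/a3.png

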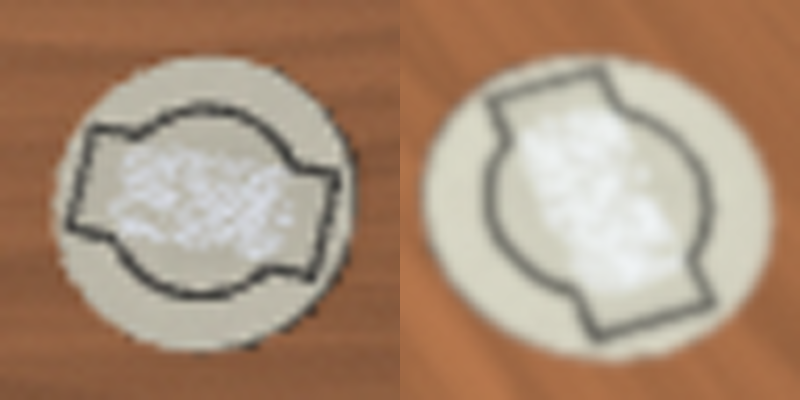

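The patch measures 63×35 mm at mat height, centred on the mat. That is exactly the overlap of the bar and the circle, so it's a drawing shimmer and not an object. I'll lower and release.

{"api": "move_arm", "payload": {"commands": [{"travel":[0.011,-0.004,0.1],"angular":[0,0,0],"grip":0},{"travel":[0.011,-0.004,0.25],"angular":[0,0,0],"grip":0},{"travel":[0.011,-0.004,0.33],"angular":[0,0,0],"grip":0},{"travel":[0.011,-0.004,0.36],"angular":[0,0,0],"grip":0},{"travel":[0.011,-0.004,0.37],"angular":[0,0,0],"grip":0},{"travel":[0.011,-0.004,0.372],"angular":[0,0,0],"grip":0},{"travel":[0.011,-0.004,0.372],"angular":[0,0,0],"grip":0},{"travel":[0.011,-0.004,0.372],"angular":[0,0,0],"grip":0}]}}

```text
t: 4.22
eef_pos: [0.5618, 0.2216, 0.0367]
orientation: [[0.205, 0.979, 0.002], [0.979, -0.205, 0.001], [0.001, 0.002, -1.0]]
wrist_force: [-0.1, -0.9, -0.1]
opening: 0.0158
gripper_force: 15.0
```

{"api": "move_arm", "payload": {"commands": [{"travel":[0,0,0],"angular":[0,0,0],"grip":0.5},{"travel":[0,0,0],"angular":[0,0,0],"grip":0.5},{"travel":[0,0,0],"angular":[0,0,0],"grip":0.5},{"travel":[0,0,0],"angular":[0,0,0],"grip":0.5},{"travel":[0,0,-0.1],"angular":[0,0,0],"grip":0.5},{"travel":[0,0,-0.3],"angular":[0,0,0],"grip":0.5},{"travel":[0,0,-0.45],"angular":[0,0,0],"grip":0.5},{"travel":[0,0,-0.45],"angular":[0,0,0],"grip":0.5}]}}

```text
t: 4.88
eef_pos: [0.5654, 0.2228, 0.1321]
orientation: [[0.205, 0.979, 0.01], [0.979, -0.205, 0.005], [0.007, 0.009, -1.0]]
wrist_force: [1.6, 0.4, 0.4]
opening: 0.0463
gripper_force: 0.0
```

```bash
python3 g.py .4485 .4212 .10 130
```

```text
pos [0.5654 0.2228 0.1321] phi 78.2 q7 -0.62 t 4.88 -> travel [ 0.85  -0.777  0.159] angular [ 0.007 -0.001 -0.576] rows>=5.6/7.2
```

{"api": "move_arm", "payload": {"commands": [{"travel":[0.95,-0.62,0],"angular":[0,0,-0.13],"grip":0.6},{"travel":[0.95,-0.62,0],"angular":[0,0,-0.13],"grip":0.6},{"travel":[0.95,-0.62,0],"angular":[0,0,-0.13],"grip":0.6},{"travel":[0.95,-0.62,0],"angular":[0,0,-0.13],"grip":0.6},{"travel":[0.95,-0.62,0],"angular":[0,0,-0.13],"grip":0.6},{"travel":[0.95,-0.62,0],"angular":[0,0,-0.13],"grip":0.6},{"travel":[0.95,-0.62,0],"angular":[0,0,-0.13],"grip":0.6},{"travel":[0.95,-0.62,0],"angular":[0,0,-0.13],"grip":0.6}]}}

```text
t: 5.55
eef_pos: [0.4771, 0.4341, 0.125]
orientation: [[-0.001, 1.0, -0.001], [1.0, 0.001, 0.0], [0.0, -0.001, -1.0]]
wrist_force: [-0.1, -0.5, -0.6]
opening: 0.0551
gripper_force: 0.0
```

```bash
python3 g.py .4485 .4212 .01 90; python3 - <<'E'
from m import *
T=env.snapshot("top");np.save("top1.npy",T)
for v in(44,52): show("noz%d"%v,blob(T,"top",199,192,16,lambda c,h:(h[...,1]<70)&(h[...,2]>v)&(h[...,2]<100),.055))
cv2.imwrite("pics/a4.png",np.hstack([crop(T,198,193,24,400),crop(env.snapshot("scene"),324,325,30,400)])[:,:,::-1])
E
```

```text
pos [0.4771 0.4341 0.125 ] phi 90.1 q7 -0.82 t 5.55 -> travel [-0.064 -0.143  0.575] angular [-0.    -0.     0.001] rows>=2.9/0.0
noz44 rect [545.5 205.1] [86.3 54. ] long axis deg 85.3 circ [556.2 204.3] 45.0 ell [548.4 207.8  48.4  81.4]
noz52 rect [545.5 205.1] [86.3 54. ] long axis deg 85.3 circ [556.2 204.3] 45.0 ell [548.4 207.9  48.3  81.2]
```

View pics/a4.png

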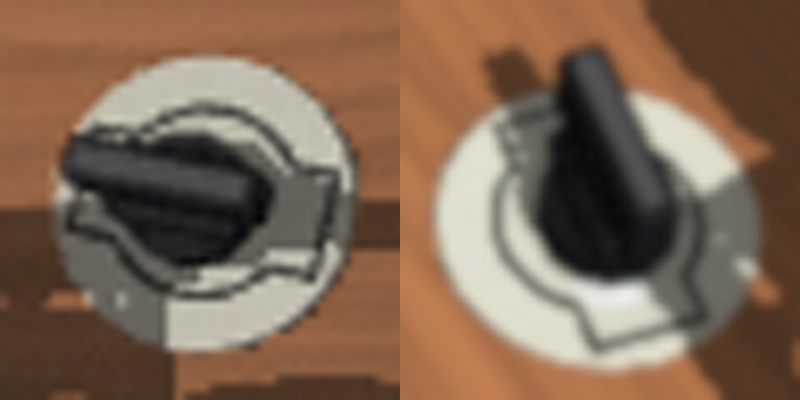

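The nozzle stands upright, with its collar inside the circle and its mouth along the bar. On to the motor.

{"api": "move_arm", "payload": {"commands": [{"travel":[-0.064,-0.143,0.05],"angular":[0,0,0],"grip":0.6},{"travel":[-0.064,-0.143,0.2],"angular":[0,0,0],"grip":0.6},{"travel":[-0.064,-0.143,0.4],"angular":[0,0,0],"grip":0.6},{"travel":[-0.064,-0.143,0.52],"angular":[0,0,0],"grip":0.6},{"travel":[-0.064,-0.143,0.57],"angular":[0,0,0],"grip":0.6},{"travel":[-0.064,-0.143,0.575],"angular":[0,0,0],"grip":0.6},{"travel":[-0.064,-0.143,0.575],"angular":[0,0,0],"grip":0},{"travel":[-0.064,-0.143,0.575],"angular":[0,0,0],"grip":0}], "squeeze": 20}}

```text
t: 6.32
eef_pos: [0.4516, 0.4202, 0.0121]
orientation: [[0.004, 1.0, 0.002], [1.0, -0.004, 0.002], [0.002, 0.002, -1.0]]
wrist_force: [0.5, 1.1, 1.4]
opening: 0.0461
gripper_force: 0.0
```

{"api": "move_arm", "payload": {"commands": [{"travel":[0,0,0],"angular":[0,0,0],"grip":0},{"travel":[0,0,0],"angular":[0,0,0],"grip":0},{"travel":[0,0,0],"angular":[0,0,0],"grip":0},{"travel":[0,0,0],"angular":[0,0,0],"grip":0},{"travel":[0,0,-0.15],"angular":[0,0,0],"grip":0},{"travel":[0,0,-0.35],"angular":[0,0,0],"grip":0},{"travel":[0,0,-0.55],"angular":[0,0,0],"grip":0},{"travel":[0,0,-0.6],"angular":[0,0,0],"grip":0}]}}

```text
t: 6.98
eef_pos: [0.4528, 0.4227, 0.1373]
orientation: [[0.002, 1.0, 0.007], [1.0, -0.002, 0.007], [0.007, 0.007, -1.0]]
wrist_force: [1.0, 1.5, -1.2]
opening: 0.0334
gripper_force: 20.0
```

```bash
python3 g.py .6067 .0206 .13 90; python3 -c "
from h import *
print(ray('top',[192.84-.5,189.64-.5],.055))"
```

```text
pos [0.4528 0.4227 0.1373] phi 89.9 q7 -0.84 t 6.98 -> travel [-2.009  0.774  0.028] angular [ 0.005 -0.005 -0.001] rows>=10.3/0.1
[[0.56074643 0.22033068]]
```

{"api": "move_arm", "payload": {"commands": [{"travel":[-1,0.38,0],"angular":[0,0,0],"grip":0},{"travel":[-1,0.38,0],"angular":[0,0,0],"grip":0},{"travel":[-1,0.38,0],"angular":[0,0,0],"grip":0},{"travel":[-1,0.38,0],"angular":[0,0,0],"grip":0},{"travel":[-1,0.38,0],"angular":[0,0,0],"grip":0},{"travel":[-1,0.38,0],"angular":[0,0,0],"grip":0}]}}

```text
t: 7.48
eef_pos: [0.5289, 0.2089, 0.1304]
orientation: [[0.013, 1.0, 0.002], [1.0, -0.013, -0.006], [-0.006, 0.002, -1.0]]
wrist_force: [0.4, -2.2, -2.2]
opening: 0.0334
gripper_force: 20.0
```

{"api": "move_arm", "payload": {"commands": [{"travel":[-1,0.38,0],"angular":[0,0,0],"grip":0},{"travel":[-1,0.38,0],"angular":[0,0,0],"grip":0},{"travel":[-1,0.38,0],"angular":[0,0,0],"grip":0},{"travel":[-1,0.38,0],"angular":[0,0,0],"grip":0},{"travel":[-1,0.38,0],"angular":[0,0,0],"grip":0},{"travel":[-1,0.38,0],"angular":[0,0,0],"grip":0},{"travel":[-1,0.38,0],"angular":[0,0,0],"grip":0}]}}

```text
t: 8.07
eef_pos: [0.6019, 0.0136, 0.1303]
orientation: [[0.01, 1.0, 0.001], [1.0, -0.01, -0.003], [-0.003, 0.001, -1.0]]
wrist_force: [0.4, 1.6, -1.4]
opening: 0.0334
gripper_force: 20.0
```

```bash
python3 g.py .6067 .0206 .015 90
```

```text
pos [0.6019 0.0136 0.1303] phi 89.4 q7 -0.07 t 8.07 -> travel [0.037 0.023 0.576] angular [ 0.001  0.002 -0.006] rows>=2.8/0.1
```

{"api": "move_arm", "payload": {"commands": [{"travel":[0.037,0.02,0.1],"angular":[0,0,0],"grip":0},{"travel":[0.037,0.02,0.3],"angular":[0,0,0],"grip":0},{"travel":[0.037,0.02,0.45],"angular":[0,0,0],"grip":0},{"travel":[0.037,0.02,0.54],"angular":[0,0,0],"grip":0},{"travel":[0.037,0.02,0.565],"angular":[0,0,0],"grip":0},{"travel":[0.037,0.02,0.575],"angular":[0,0,0],"grip":0},{"travel":[0.037,0.02,0.575],"angular":[0,0,0],"grip":0},{"travel":[0.037,0.02,0.575],"angular":[0,0,0],"grip":0}]}}

```text
t: 8.73
eef_pos: [0.6051, 0.0283, 0.0159]
orientation: [[0.001, 1.0, 0.001], [1.0, -0.001, 0.001], [0.001, 0.001, -1.0]]
wrist_force: [-0.1, 0.3, -1.1]
opening: 0.0337
gripper_force: 20.0
```

```bash
python3 g.py .6067 .0206 .014 90
```

```text
pos [0.6051 0.0283 0.0159] phi 90.0 q7 -0.09 t 8.73 -> travel [-0.039  0.008  0.009] angular [ 0.    -0.001 -0.   ] rows>=0.2/0.0
```

{"api": "move_arm", "payload": {"commands": [{"travel":[-0.037,0.008,-0.01],"angular":[0,0,0],"grip":0},{"travel":[-0.037,0.008,-0.01],"angular":[0,0,0],"grip":0},{"travel":[-0.037,0.008,-0.01],"angular":[0,0,0],"grip":0},{"travel":[-0.037,0.008,0.007],"angular":[0,0,0],"grip":0},{"travel":[-0.037,0.008,0.007],"angular":[0,0,0],"grip":0},{"travel":[-0.037,0.008,0.007],"angular":[0,0,0],"grip":0}]}}

```text
t: 9.23
eef_pos: [0.6077, 0.0191, 0.0147]
orientation: [[0.003, 1.0, 0.002], [1.0, -0.003, -0.0], [-0.0, 0.002, -1.0]]
wrist_force: [0.5, -1.9, 3.7]
opening: 0.0329
gripper_force: 20.0
```

{"api": "move_arm", "payload": {"commands": [{"travel":[0,0,0],"angular":[0,0,0],"grip":0.7},{"travel":[0,0,0],"angular":[0,0,0],"grip":0.7},{"travel":[0,0,0],"angular":[0,0,0],"grip":0.7},{"travel":[0,0,0],"angular":[0,0,0],"grip":0.7},{"travel":[0,0,-0.1],"angular":[0,0,0],"grip":0.7},{"travel":[0,0,-0.3],"angular":[0,0,0],"grip":0.85},{"travel":[0,0,-0.45],"angular":[0,0,0],"grip":0.85},{"travel":[0,0,-0.45],"angular":[0,0,0],"grip":0.85}]}}

```text
t: 9.9
eef_pos: [0.6112, 0.0197, 0.1102]
orientation: [[0.002, 1.0, 0.01], [1.0, -0.002, 0.001], [0.001, 0.01, -1.0]]
wrist_force: [2.0, 0.1, 0.2]
opening: 0.0767
gripper_force: 0.0
```

```bash
python3 g.py .4533 -.082 .09 80
```

```text
pos [0.6112 0.0197 0.1102] phi 89.9 q7 -0.07 t 9.90 -> travel [-0.511 -0.789  0.093] angular [ 0.007 -0.001  0.11 ] rows>=4.5/1.4
```

{"api": "move_arm", "payload": {"commands": [{"travel":[-0.51,-0.79,0.1],"angular":[0,0,0],"grip":0.85},{"travel":[-0.51,-0.79,0.1],"angular":[0,0,0],"grip":0.85},{"travel":[-0.51,-0.79,0.1],"angular":[0,0,0],"grip":0.85},{"travel":[-0.51,-0.79,0.1],"angular":[0,0,0],"grip":0.85},{"travel":[-0.51,-0.79,0.1],"angular":[0,0,0],"grip":0.85},{"travel":[-0.51,-0.79,0.1],"angular":[0,0,0],"grip":0.85},{"travel":[-0.51,-0.79,0.1],"angular":[0,0,0],"grip":0.85},{"travel":[-0.51,-0.79,0.1],"angular":[0,0,0],"grip":0.85}]}}

```text
t: 10.57
eef_pos: [0.4496, -0.0819, 0.0842]
orientation: [[0.002, 1.0, 0.002], [1.0, -0.002, 0.0], [0.0, 0.002, -1.0]]
wrist_force: [0.4, 0.3, -0.6]
opening: 0.078
gripper_force: 0.0
```

{"api": "move_arm", "payload": {"commands": [{"travel":[0,0,0],"angular":[0,0,0],"grip":0.85},{"travel":[0,0,0],"angular":[0,0,0],"grip":0.85},{"travel":[0,0,0],"angular":[0,0,0],"grip":0.85},{"travel":[0,0,0],"angular":[0,0,0],"grip":0.85}]}}

```text
t: 10.9
eef_pos: [0.4489, -0.0818, 0.0838]
orientation: [[0.001, 1.0, 0.0], [1.0, -0.001, 0.0], [0.0, 0.0, -1.0]]
wrist_force: [0.0, 0.5, 0.9]
opening: 0.0783
gripper_force: 0.0
```

```bash
python3 g.py .4533 -.082 .005 90
```

```text
pos [ 0.4489 -0.0818  0.0838] phi 89.9 q7 0.13 t 10.90 -> travel [-0.001  0.022  0.394] angular [ 0.    -0.    -0.001] rows>=1.9/0.0
```

{"api": "move_arm", "payload": {"commands": [{"travel":[0,0.022,0.05],"angular":[0,0,0],"grip":0.85},{"travel":[0,0.022,0.2],"angular":[0,0,0],"grip":0.85},{"travel":[0,0.022,0.32],"angular":[0,0,0],"grip":0.85},{"travel":[0,0.022,0.37],"angular":[0,0,0],"grip":0.85},{"travel":[0,0.022,0.39],"angular":[0,0,0],"grip":0.85},{"travel":[0,0.022,0.392],"angular":[0,0,0],"grip":0.85},{"travel":[0,0.022,0.392],"angular":[0,0,0],"grip":0.85},{"travel":[0,0.022,0.392],"angular":[0,0,0],"grip":0}], "squeeze": 15}}

```text
t: 11.57
eef_pos: [0.4537, -0.0824, 0.0065]
orientation: [[0.002, 1.0, 0.002], [1.0, -0.002, -0.0], [-0.0, 0.002, -1.0]]
wrist_force: [0.4, -0.5, 0.6]
opening: 0.0748
gripper_force: 0.0
```

{"api": "move_arm", "payload": {"commands": [{"travel":[0,0,0],"angular":[0,0,0],"grip":0},{"travel":[0,0,0],"angular":[0,0,0],"grip":0},{"travel":[0,0,0],"angular":[0,0,0],"grip":0},{"travel":[0,0,0],"angular":[0,0,0],"grip":0},{"travel":[0,0,0],"angular":[0,0,0],"grip":0},{"travel":[0,0,0],"angular":[0,0,0],"grip":0}]}}

```text
t: 12.07
eef_pos: [0.4534, -0.0824, 0.0062]
orientation: [[0.002, 1.0, 0.001], [1.0, -0.002, -0.0], [-0.0, 0.001, -1.0]]
wrist_force: [-0.6, -0.1, 7.0]
opening: 0.0555
gripper_force: 15.0
```

```bash
python3 g.py .370 -.2394 .08 90
```

```text
pos [ 0.4534 -0.0824  0.0062] phi 89.9 q7 0.14 t 12.07 -> travel [-0.786 -0.414 -0.37 ] angular [ 0.001  0.    -0.001] rows>=4.6/0.0
```

{"api": "move_arm", "payload": {"commands": [{"travel":[0,0,-0.1],"angular":[0,0,0],"grip":0},{"travel":[0,0,-0.25],"angular":[0,0,0],"grip":0},{"travel":[0,0,-0.37],"angular":[0,0,0],"grip":0},{"travel":[-0.2,-0.1,-0.37],"angular":[0,0,0],"grip":0},{"travel":[-0.4,-0.2,-0.37],"angular":[0,0,0],"grip":0},{"travel":[-0.6,-0.31,-0.37],"angular":[0,0,0],"grip":0},{"travel":[-0.74,-0.39,-0.37],"angular":[0,0,0],"grip":0},{"travel":[-0.785,-0.414,-0.37],"angular":[0,0,0],"grip":0}]}}

```text
t: 12.73
eef_pos: [0.3654, -0.2447, 0.0797]
orientation: [[0.01, 1.0, -0.001], [1.0, -0.01, -0.002], [-0.002, -0.001, -1.0]]
wrist_force: [0.5, 0.2, -1.5]
opening: 0.0554
gripper_force: 15.0
```

{"api": "move_arm", "payload": {"commands": [{"travel":[0,0,0],"angular":[0,0,0],"grip":0},{"travel":[0,0,0],"angular":[0,0,0],"grip":0},{"travel":[0,0,0],"angular":[0,0,0],"grip":0},{"travel":[0,0,0],"angular":[0,0,0],"grip":0}]}}

```text
t: 13.07
eef_pos: [0.3704, -0.2377, 0.0794]
orientation: [[-0.0, 1.0, 0.0], [1.0, 0.0, 0.001], [0.001, 0.0, -1.0]]
wrist_force: [0.0, -0.2, -1.0]
opening: 0.0551
gripper_force: 15.0
```

```bash
python3 g.py .370 -.2394 .0095 90
```

```text
pos [ 0.3704 -0.2377  0.0794] phi 90.0 q7 0.55 t 13.07 -> travel [-0.009 -0.002  0.35 ] angular [ 0. -0.  0.] rows>=1.7/0.0
```

{"api": "move_arm", "payload": {"commands": [{"travel":[-0.008,-0.002,0.1],"angular":[0,0,0],"grip":0},{"travel":[-0.008,-0.002,0.22],"angular":[0,0,0],"grip":0},{"travel":[-0.008,-0.002,0.3],"angular":[0,0,0],"grip":0},{"travel":[-0.008,-0.002,0.335],"angular":[0,0,0],"grip":0},{"travel":[-0.008,-0.002,0.348],"angular":[0,0,0],"grip":0},{"travel":[-0.008,-0.002,0.35],"angular":[0,0,0],"grip":0},{"travel":[-0.008,-0.002,0.35],"angular":[0,0,0],"grip":0},{"travel":[-0.008,-0.002,0.35],"angular":[0,0,0],"grip":0}]}}

```text
t: 13.73
eef_pos: [0.3701, -0.2407, 0.0101]
orientation: [[0.001, 1.0, 0.001], [1.0, -0.001, -0.001], [-0.001, 0.001, -1.0]]
wrist_force: [-0.1, -1.0, -0.9]
opening: 0.0554
gripper_force: 15.0
```

{"api": "move_arm", "payload": {"commands": [{"travel":[0,0,0],"angular":[0,0,0],"grip":0.85},{"travel":[0,0,0],"angular":[0,0,0],"grip":0.85},{"travel":[0,0,0],"angular":[0,0,0],"grip":0.85},{"travel":[0,0,0],"angular":[0,0,0],"grip":0.85},{"travel":[0,0,-0.1],"angular":[0,0,0],"grip":0.85},{"travel":[0,0,-0.3],"angular":[0,0,0],"grip":0.85},{"travel":[0,0,-0.45],"angular":[0,0,0],"grip":0.6},{"travel":[0,0,-0.45],"angular":[0,0,0],"grip":0.6}]}}

```text
t: 14.4
eef_pos: [0.3725, -0.2429, 0.1045]
orientation: [[0.003, 1.0, 0.008], [1.0, -0.003, -0.004], [-0.004, 0.008, -1.0]]
wrist_force: [1.0, -0.2, -0.4]
opening: 0.0691
gripper_force: 0.0
```

```bash
python3 g.py .584 -.221 .1 57
```

```text
pos [ 0.3725 -0.2429  0.1045] phi 89.8 q7 0.55 t 14.40 -> travel [0.112 1.057 0.031] angular [0.006 0.001 0.365] rows>=5.1/4.6
```

{"api": "move_arm", "payload": {"commands": [{"travel":[0.11,1,0],"angular":[0,0,0.365],"grip":0.55},{"travel":[0.11,1,0],"angular":[0,0,0.365],"grip":0.55},{"travel":[0.11,1,0],"angular":[0,0,0.365],"grip":0.55},{"travel":[0.11,1,0],"angular":[0,0,0.365],"grip":0.55},{"travel":[0.11,1,0],"angular":[0,0,0.365],"grip":0.55},{"travel":[0.11,1,0],"angular":[0,0,0.365],"grip":0.55},{"travel":[0.11,1,0],"angular":[0,0,0.365],"grip":0.55},{"travel":[0.11,1,0],"angular":[0,0,0.365],"grip":0.55}]}}

```text
t: 15.07
eef_pos: [0.5678, -0.2192, 0.0986]
orientation: [[0.544, 0.839, -0.002], [0.839, -0.544, 0.0], [-0.001, -0.002, -1.0]]
wrist_force: [-1.3, -0.1, -1.5]
opening: 0.0506
gripper_force: 0.0
```

{"api": "move_arm", "payload": {"commands": [{"travel":[0,0,0],"angular":[0,0,0],"grip":0.55},{"travel":[0,0,0],"angular":[0,0,0],"grip":0.55},{"travel":[0,0,0],"angular":[0,0,0],"grip":0.55},{"travel":[0,0,0],"angular":[0,0,0],"grip":0.55}]}}

```text
t: 15.4
eef_pos: [0.5685, -0.2197, 0.0998]
orientation: [[0.545, 0.838, 0.0], [0.838, -0.545, 0.0], [0.0, 0.0, -1.0]]
wrist_force: [0.3, -0.6, 0.8]
opening: 0.0507
gripper_force: 0.0
```

```bash
python3 g.py .584 -.221 .005 57
```

```text
pos [ 0.5685 -0.2197  0.0998] phi 57.0 q7 -0.15 t 15.40 -> travel [0.037 0.068 0.474] angular [ 0. -0. -0.] rows>=2.3/0.0
```

{"api": "move_arm", "payload": {"commands": [{"travel":[0.037,0.068,0.05],"angular":[0,0,0],"grip":0.55},{"travel":[0.037,0.068,0.2],"angular":[0,0,0],"grip":0.55},{"travel":[0.037,0.068,0.36],"angular":[0,0,0],"grip":0.55},{"travel":[0.037,0.068,0.45],"angular":[0,0,0],"grip":0.55},{"travel":[0.037,0.068,0.47],"angular":[0,0,0],"grip":0.55},{"travel":[0.037,0.068,0.473],"angular":[0,0,0],"grip":0.55},{"travel":[0.037,0.068,0.473],"angular":[0,0,0],"grip":0.55},{"travel":[0.037,0.068,0.473],"angular":[0,0,0],"grip":0}]}}

```text
t: 16.07
eef_pos: [0.586, -0.2211, 0.0067]
orientation: [[0.545, 0.839, 0.003], [0.839, -0.545, -0.001], [0.001, 0.003, -1.0]]
wrist_force: [-0.3, 0.3, 1.2]
opening: 0.0473
gripper_force: 0.0
```

{"api": "move_arm", "payload": {"commands": [{"travel":[0,0,0],"angular":[0,0,0],"grip":0},{"travel":[0,0,0],"angular":[0,0,0],"grip":0},{"travel":[0,0,0],"angular":[0,0,0],"grip":0},{"travel":[0,0,0],"angular":[0,0,0],"grip":0},{"travel":[0,0,0],"angular":[0,0,0],"grip":0},{"travel":[0,0,0],"angular":[0,0,0],"grip":0}]}}

```text
t: 16.57
eef_pos: [0.5853, -0.2205, 0.0058]
orientation: [[0.544, 0.839, 0.001], [0.839, -0.544, -0.0], [0.0, 0.001, -1.0]]
wrist_force: [-0.6, -0.3, 6.8]
opening: 0.026
gripper_force: 15.0
```

```bash
python3 g.py .4569 .0773 .1 151
```

```text
pos [ 0.5853 -0.2205  0.0058] phi 57.0 q7 -0.13 t 16.57 -> travel [ 0.9   -1.349 -0.472] angular [ 1.000e-03  0.000e+00 -1.044e+00] rows>=8.1/13.1
```

{"api": "move_arm", "payload": {"commands": [{"travel":[0,0,-0.12],"angular":[0,0,0],"grip":0},{"travel":[0,0,-0.3],"angular":[0,0,0],"grip":0},{"travel":[0,0,-0.47],"angular":[0,0,0],"grip":0},{"travel":[0.1,-0.15,-0.47],"angular":[0,0,-0.1],"grip":0},{"travel":[0.2,-0.3,-0.47],"angular":[0,0,-0.17],"grip":0},{"travel":[0.3,-0.45,-0.47],"angular":[0,0,-0.24],"grip":0},{"travel":[0.4,-0.6,-0.47],"angular":[0,0,-0.31],"grip":0},{"travel":[0.45,-0.67,-0.47],"angular":[0,0,-0.35],"grip":0}]}}

```text
t: 17.23
eef_pos: [0.5187, -0.067, 0.0986]
orientation: [[0.016, 1.0, -0.002], [1.0, -0.016, 0.002], [0.002, -0.002, -1.0]]
wrist_force: [-0.8, 0.7, -1.6]
opening: 0.0258
gripper_force: 15.0
```

```bash
python3 g.py .4569 .0773 .1 151
```

```text
pos [ 0.5187 -0.067   0.0986] phi 89.1 q7 0.08 t 17.23 -> travel [ 0.716 -0.32  -0.005] angular [-0.001 -0.002 -0.688] rows>=3.8/8.6
```

{"api": "move_arm", "payload": {"commands": [{"travel":[0.71,-0.32,0],"angular":[0,0,-0.68],"grip":0},{"travel":[0.71,-0.32,0],"angular":[0,0,-0.68],"grip":0},{"travel":[0.71,-0.32,0],"angular":[0,0,-0.68],"grip":0},{"travel":[0.71,-0.32,0],"angular":[0,0,-0.68],"grip":0},{"travel":[0.71,-0.32,0],"angular":[0,0,-0.68],"grip":0},{"travel":[0.71,-0.32,0],"angular":[0,0,-0.68],"grip":0},{"travel":[0.71,-0.32,0],"angular":[0,0,-0.68],"grip":0},{"travel":[0.71,-0.32,0],"angular":[0,0,-0.68],"grip":0}]}}

```text
t: 17.9
eef_pos: [0.461, 0.0717, 0.0989]
orientation: [[-0.831, 0.557, 0.0], [0.557, 0.831, -0.0], [-0.0, -0.0, -1.0]]
wrist_force: [0.7, 0.2, 0.3]
opening: 0.0262
gripper_force: 15.0
```

{"api": "move_arm", "payload": {"commands": [{"travel":[0,0,0],"angular":[0,0,0],"grip":0},{"travel":[0,0,0],"angular":[0,0,0],"grip":0},{"travel":[0,0,0],"angular":[0,0,0],"grip":0},{"travel":[0,0,0],"angular":[0,0,0],"grip":0},{"travel":[0,0,0],"angular":[0,0,0],"grip":0}]}}

```text
t: 18.32
eef_pos: [0.461, 0.0716, 0.0989]
orientation: [[-0.826, 0.563, -0.0], [0.563, 0.826, -0.0], [-0.0, -0.0, -1.0]]
wrist_force: [0.5, -0.3, -0.6]
opening: 0.026
gripper_force: 15.0
```

```bash
python3 g.py .4569 .0773 .0095 151
```

```text
pos [0.461  0.0716 0.0989] phi 145.7 q7 0.65 t 18.32 -> travel [0.033 0.012 0.447] angular [-0.     0.    -0.059] rows>=2.2/0.7
```

{"api": "move_arm", "payload": {"commands": [{"travel":[0.033,0.012,0.1],"angular":[0,0,-0.059],"grip":0},{"travel":[0.033,0.012,0.26],"angular":[0,0,-0.059],"grip":0},{"travel":[0.033,0.012,0.38],"angular":[0,0,-0.059],"grip":0},{"travel":[0.033,0.012,0.43],"angular":[0,0,-0.059],"grip":0},{"travel":[0.033,0.012,0.445],"angular":[0,0,-0.059],"grip":0},{"travel":[0.033,0.012,0.448],"angular":[0,0,-0.059],"grip":0},{"travel":[0.033,0.012,0.448],"angular":[0,0,-0.059],"grip":0},{"travel":[0.033,0.012,0.448],"angular":[0,0,-0.059],"grip":0}]}}

```text
t: 18.98
eef_pos: [0.4578, 0.0775, 0.0101]
orientation: [[-0.875, 0.483, 0.002], [0.483, 0.875, 0.0], [-0.001, 0.001, -1.0]]
wrist_force: [-0.1, 0.8, -0.5]
opening: 0.0254
gripper_force: 15.0
```

{"api": "move_arm", "payload": {"commands": [{"travel":[0,0,0],"angular":[0,0,0],"grip":0.55},{"travel":[0,0,0],"angular":[0,0,0],"grip":0.55},{"travel":[0,0,0],"angular":[0,0,0],"grip":0.55},{"travel":[0,0,0],"angular":[0,0,0],"grip":0.55},{"travel":[0,0,-0.1],"angular":[0,0,0],"grip":0.55},{"travel":[0,0,-0.3],"angular":[0,0,0],"grip":0.55},{"travel":[0,0,-0.5],"angular":[0,0,0],"grip":0.55},{"travel":[0,0,-0.7],"angular":[0,0,0],"grip":0.55}]}}

```text
t: 19.65
eef_pos: [0.4559, 0.0774, 0.1506]
orientation: [[-0.876, 0.483, -0.002], [0.483, 0.876, 0.0], [0.001, -0.001, -1.0]]
wrist_force: [1.2, -0.3, 0.4]
opening: 0.0507
gripper_force: 0.0
```

```bash
python3 g.py .40 .42 .2 151
```

```text
pos [0.4559 0.0774 0.1506] phi 151.1 q7 0.75 t 19.65 -> travel [ 1.072  1.365 -0.246] angular [-0.    -0.001  0.002] rows>=8.4/0.0
```

Move the arm clear to the left and check everything.

{"api": "move_arm", "payload": {"commands": [{"travel":[0.8,1,-0.25],"angular":[0,0,0],"grip":0.55},{"travel":[0.8,1,-0.25],"angular":[0,0,0],"grip":0.55},{"travel":[0.8,1,-0.25],"angular":[0,0,0],"grip":0.55},{"travel":[0.8,1,-0.25],"angular":[0,0,0],"grip":0.55},{"travel":[0.8,1,-0.25],"angular":[0,0,0],"grip":0.55},{"travel":[0.8,1,-0.25],"angular":[0,0,0],"grip":0.55},{"travel":[0.8,1,-0.25],"angular":[0,0,0],"grip":0.55},{"travel":[0.8,1,-0.25],"angular":[0,0,0],"grip":0.55}]}}

```text
t: 20.32
eef_pos: [0.4117, 0.3348, 0.2004]
orientation: [[-0.879, 0.477, 0.001], [0.477, 0.879, 0.004], [0.001, 0.004, -1.0]]
wrist_force: [0.7, -0.2, 0.9]
opening: 0.0502
gripper_force: 0.0
```

{"api": "move_arm", "payload": {"commands": [{"travel":[0,0.9,-0.2],"angular":[0,0,0],"grip":0.55},{"travel":[0,0.9,-0.2],"angular":[0,0,0],"grip":0.55},{"travel":[0,0.9,-0.2],"angular":[0,0,0],"grip":0.55},{"travel":[0,0.9,-0.2],"angular":[0,0,0],"grip":0.55},{"travel":[0,0.9,-0.2],"angular":[0,0,0],"grip":0.55},{"travel":[0,0.9,-0.2],"angular":[0,0,0],"grip":0.55},{"travel":[0,0.9,-0.2],"angular":[0,0,0],"grip":0.55}]}}

```text
t: 20.9
eef_pos: [0.5007, 0.4861, 0.238]
orientation: [[-0.875, 0.484, -0.001], [0.484, 0.875, -0.002], [0.0, -0.002, -1.0]]
wrist_force: [-1.4, -0.9, -0.3]
opening: 0.0505
gripper_force: 0.0
```

```bash
python3 - <<'E'
from h import *
T=env.snapshot("top");S=env.snapshot("scene")
np.save("top2.npy",T);np.save("scene2.npy",S)
t=[crop(T,u,v,24,200) for u,v in((198,193),(269,176),(367,261),(249,230))]
s=[crop(S,u,v,28,200) for u,v in((324,325),(258,270),(288,173),(327,262))]
a=np.vstack([np.hstack(t),np.hstack(s)])
cv2.imwrite("pics/f.png",np.vstack([a])[:,:,::-1]); cv2.imwrite("pics/ft.png",T[:,:,::-1])
E
```

```text
(no output)
```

View pics/f.png

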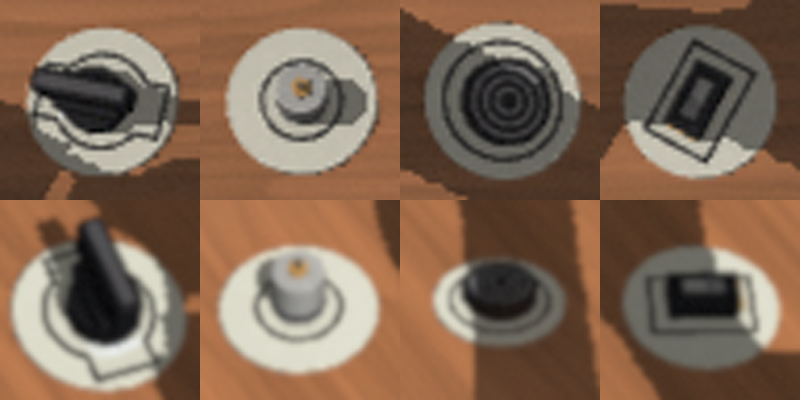

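View pics/ft.png

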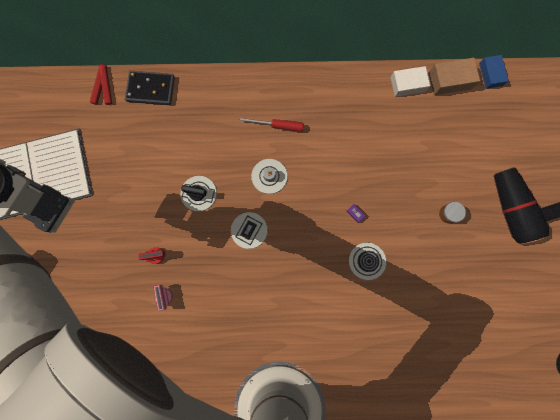

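Both views show each part upright inside its own outline. The screwdriver (272,124), jar (455,212) and look-alikes haven't moved. One numeric check before handing in.

```bash
python3 - <<'E'
from m import *
T=np.load("top2.npy");S=np.load("scene2.npy")
blk=lambda v:(lambda c,h:(h[...,2]<v))
gy=lambda c,h:(h[...,1]<60)&(h[...,2]>55)&(h[...,2]<92)
for a in(("noz 561.2 216.9 78",T,"top",193,189,11,gy,.055),("noz scn",S,"scene",323,318,14,gy,.055),
 ("mot 606.7 20.6",T,"top",269,174,8,lambda c,h:(h[...,2]>105)&(h[...,2]<190),.037),
 ("cap 370 -239.4",T,"top",368,261,12,blk(75),.019),("sw 456.9 77.3 -29",T,"top",249,230,10,blk(62),.021),("sw scn",S,"scene",327,262,12,blk(62),.021)):
    show(a[0],blob(*a[1:]))
T0=np.load("top0.npy");d=np.abs(T.astype(int)-T0).max(-1)
print("diff jar",d[200:225,442:468].max(),"driver",d[115:133,238:305].max())
E
```

```text
noz 561.2 216.9 78 rect [565.5 219.3] [58.9 18.9] long axis deg 78.4 circ [562.1 220. ] 29.5 ell [563.7 217.   17.7  61.7]
noz scn rect [561.4 226.9] [68.6 12.5] long axis deg 79.2 circ [565.9 226.1] 34.3 ell [561.8 224.4  11.5  69.8]
mot 606.7 20.6 rect [604.4  20.8] [43.4 42.3] long axis deg -0.7 circ [604.4  19.7] 29.5 ell [606.6  23.4  37.7  50.4]
cap 370 -239.4 rect [ 368.2 -238.4] [59.  54.6] long axis deg 87.1 circ [ 368.2 -238.2] 29.7 ell [ 368.6 -237.9   54.9   58.1]
sw 456.9 77.3 -29 rect [456.5  76.7] [45.5 27.7] long axis deg -28.2 circ [457.   76.9] 25.4 ell [456.5  76.7  30.5  53.6]
sw scn rect [463.8  82.6] [44.7 36.4] long axis deg -28.4 circ [464.4  83.4] 26.3 ell [464.6  82.7  39.5  50.8]
diff jar 10 driver 11
```

```bash
python3 -c "
from rig import env
print(env.finish_job())"
```

```text
the job is handed in; nothing more can be done
None
```

I placed all four parts upright inside their matching outlines, let go of everything and handed the job in at about 21 s; the screwdriver, jar and look-alikes were not moved. The tightest fit is the nozzle, about 3 mm off centre along its bar with 8 mm to spare.

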